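# Make up a test tray for the next patient

### The arm

A 6-joint arm with a two-finger parallel gripper is mounted at the origin on a cart in front of the work surface, level with it; the furniture and walls round the work are solid. World frame = base frame: x ahead of the robot, y to its left, z up, the work surface at z = 0. Lengths are in m, angles in rad, forces in N, time in s.
With the tool pointing down it reaches from about 0.225 to 0.875 m from the base axis. Payload 3.4 kg.
Tool frame: the origin (TCP) lies at the very end of the fingers, on their centre line; the grasp point (between the pads) lies 19 mm behind it; z points along the fingers, y is the direction in which the jaws open and shut (so a half turn about z gives the same grasp; the last joint's range is limited). The gripper opens to 85 mm and grips with 20 to 120 N. Pads are 22 mm wide; open, the fingers measure 114 mm over their backs; the gripper's body (76 mm by 85 mm) begins 54 mm behind the grasp point. The pads swing forward as they close: fully open they stand 13 mm farther back than shut.
Start: joints at [-1.456, 0.276, 1.505, -0, 1.361, -0.121], TCP at [0.134, -0.559, 0.197] pointing down, gripper open.
Joint ranges: [-2.89, 2.89], [-0.75, 2.08], [0.22, 2.7], [-1.18, 4.32], [0.11, 2.71], [-2.7, 2.7]. Speed limits (rad/s): [2.57, 2.57, 3.14, 3.14, 3.14, 3.14].

### API

Orientations are given as a unit quaternion [w, x, y, z].
In Python, from rig import manip, viewer, job gives the robot as it stands.
- The arm moves only by the shell command python3 -m crank 'ROWS' [OPENING] [FORCE]. ROWS is JSON, a list of rows, each a list of 6 numbers: the shift along the tool's x, y, z in m, then the turn, a rotation vector about the tool's x, y, z in degrees. In form: [[dx, dy, dz, rx, ry, rz], ...]. A call has 1 to 20 rows; each row is the pose to reach, as a shift and turn from the pose measured when the call began, along the tool's axes at that moment; what a row does not reach only later rows make up. A row lasts 1/8 s, in which the tool goes at most 62.5 mm and 10.7 degrees, less where a joint would pass 70% of its speed; a pose out of reach is approached as far as the arm can. A call with a gripper value outside its range is refused whole. OPENING is the opening, from 0 (shut) to 1 (fully open), set as the call begins (- or left out, the last holds). The fingers move at their own pace and stop on an object; FORCE is the grip in N (left out, the last holds). Time passes only in rows, so rows that repeat a pose let the fingers close. It gives the time, the measured TCP pose, the force and the opening at its end, in the units of the state.
- manip.get_state(): the state, without advancing time (a new reading comes with each control period).
- viewer.get_image(name): name is "side" or "top"; returns a dict with "frame" (384x512x3 uint8, blue, green, red), "range_z" (384x512 float32, m along the optical axis (not along the pixel's ray), 0 where there is no reading), "intrinsics" (3x3 intrinsics, pixels), "D" ([k1, k2, p1, p2, k3] as OpenCV has them; the pictures are not rectified), "world_from_camera" (4x4, takes a point from camera to world coordinates). Camera axes: x right, y up, looking along -z (the intrinsics and any distortion apply to the point x, -y, -z); pixel columns grow to the right and rows downward; lengths in m; the calibration is good to about 2 mm. A picture is of the moment at which its call begins.
- job.sign_off(): hands the job in, once; it reports no verdict.
The state is a dict: "clock": time; "qpos": joint angles; "qd": joint speeds; "effort": joint torques, N m; "position": TCP position; "ee_rot": TCP orientation; "contact_force": force on the tool from outside, world axes, zero at the start; "moment": the same for the moment, N m; "width": finger opening in m.
Only numpy, scipy, OpenCV 4.12 (cv2) and the standard library are available. Lean on these libraries where they do the work, as an engineer would, in place of code of your own. Each camera call takes 0.05 s, during which the arm holds its last target. There are 200 camera calls.

### The job

Make up the test tray for the next patient: the dropper bottle with the pointed nozzle upright in the wider round well, the sample tube that stands on the table upright in the narrower one, the marker lying in its two V cradles, and a fresh cassette lying flat between the rails of its rest. Take the cassette from the bottom of the dispenser (oldest stock first): draw it straight out by its jutting end and let the rest drop. Leave the used cassette lying on the table and the flat-capped stock bottle where they are.

Things in the scene. Friction and masses are not known exactly. Their poses are not given: they have to be found in the camera images.
- used_cassette_mid (a point): A used cassette, of the very same shape and size, lying loose and flat on the table outside the dispenser; the point is its centre. It stays where it is.
- dropper_mid (a point): The dropper bottle: upright white bottle with a blue band and a tall pointed nozzle, 84 mm high; body 27 mm in diameter up to 58 mm above its foot, nozzle 18 mm wide above that; the point is on its axis, 42 mm above its foot; z is its axis, upward.
- flat_bottle_mid (a point): The stock bottle: a look-alike of the dropper bottle, white with the same blue band and body (27 mm), but with a flat screw cap and no nozzle, 68 mm high; the point is on its axis, 34 mm above its foot. It stays where it is.
- tube_mid (a point): The sample tube standing on the table (not the one in the green rack): upright clear tube 16 mm in diameter with a white screw cap 20 mm in diameter (from 52 mm upward), 66 mm high; the point is on its axis, 33 mm above its foot; z is its axis, upward.
- marker_mid (a point): The marker: a white pen with a black cap, 135 mm long (its y), 17 mm wide, 16 mm high, lying on the table; the point is its centre, 8 mm above its underside. (The thin red pen nearby is another thing.)
- tube_well_floor (a point): The narrower round well, 24 mm in diameter and 20 mm deep: a grey cup, its rim 30 mm above the table and 38 mm wide outside, on a base 56 x 56 x 6 mm; for the sample tube. The point is the centre of the well's floor, 10 mm above the table.
- cassette_mid (a point): Fresh cassette, lowest in the dispenser: white plate 90 (its x) x 30 x 8 mm; point: its centre. Level, underside 10 mm over the table; its front end juts 34 mm out of the mouth along its own -x, free below and 25 mm to each side: pinch it there across the 30 mm. Drawn 60 mm along its -x it is free of the mouth. Dispenser: fixed, grey and clear, 104 x 54 mm, 58 high, two more cassettes on top.
- cassette_bay_floor (a point): Cassette's rest: grey bed, surface (the point, its centre) 14 mm over the table. Cassette lies along its x. Rails 38 mm apart, 10 mm high, run from x = -11 to +45 mm, end wall (11 mm high) at x = +50, front lip (3 mm high) at x = -49. In front of x = -18 the bed is only 20 mm wide, and 12 mm over the tray's floor, so fingers holding the cassette's front end have room beside and below it.
- dropper_well_floor (a point): Wider round well, 35 mm across, 20 deep: a grey cup, rim 30 mm over the table, 49 mm wide outside, on a base 56 x 56 x 6 mm; for the dropper bottle. Point: centre of the well's floor, 10 mm over the table. All four holders are fixed in a shallow cream tray (194 mm along its x, 284 along its y, rim 26 mm high), 64 mm apart in a row along the tray's y, in any order; their x is the tray's x.
- marker_rest_bottom (a point): Marker's rest: two grey V cradles, 45 mm before and behind the centre along its x, each 14 mm thick, 40 mm wide, tips 28 mm over the table, on a strip 126 x 30 x 6 mm. The marker lies in them along the rest's x, either way round, its axis about 25 mm over the table. Point: bottom of the V, midway between the cradles, 13 mm over the table.
Things that resemble listed ones, but are neither listed nor needed, are in the scene too. Leave any turquoise look-alike of the part that bears dropper_mid alone.

How it is judged:
By the outcome, as a careful person would: the job done as asked, in the order asked, and still so for the second after the job is handed in, with the robot touching nothing.
It also fails if it takes over 109 s, if anything falls off the work surface, if the arm or the gripper's body presses on something with over 40 N, if the wrist force passes 120 N, or if a joint passes its speed limit or range.

## Working session

There is one attempt and no reset: what is moved stays moved. The work goes in short steps, Python scripts to look and compute and a shell command to move; the robot and the scene stay as the last step left them, time stands still between calls to the robot, and variables do not carry over. Pictures are saved under pics/ and viewed, about 12 in all and at most 16, crops included, and the job is handed in when it is done.

```bash
mkdir -p pics; ls
cat > h.py <<'E'
import numpy as np, cv2
from rig import manip, viewer, job
def grab(n):
    d=viewer.get_image(n); np.savez(f'{n}.npz',**{k:np.array(v) for k,v in d.items()}); return d
def load(n): return dict(np.load(f'{n}.npz'))
def cloud(d):
    z=d['range_z']; h,w=z.shape
    u,v=np.meshgrid(np.arange(w),np.arange(h))
    p=cv2.undistortPoints(np.stack([u,v],-1).reshape(-1,1,2).astype(np.float64),d['intrinsics'],d['D']).reshape(h,w,2)
    P=np.stack([p[...,0]*z,-p[...,1]*z,-z,np.ones_like(z)],-1)@d['world_from_camera'].T
    P=P[...,:3].copy(); P[z<=0]=np.nan; return P
E
python3 - <<'E'
from h import *
for n in('top','side'):
    d=grab(n); cv2.imwrite(f'pics/{n}0.png',cv2.resize(d['frame'],None,fx=1.5,fy=1.5,interpolation=cv2.INTER_CUBIC))
    print(n,d['intrinsics'].round(1).tolist(),d['D'],d['world_from_camera'].round(3).tolist())
print(manip.get_state())
E
```

```text
pics
top [[471.0, 0.0, 258.5], [0.0, 471.0, 187.2], [0.0, 0.0, 1.0]] [-0.0630692  0.         0.         0.         0.       ] [[0.027, 0.998, -0.058, 0.404], [-1.0, 0.027, -0.001, -0.002], [0.001, 0.058, 0.998, 1.462], [0.0, 0.0, 0.0, 1.0]]
side [[347.2, 0.0, 254.5], [0.0, 347.2, 187.2], [0.0, 0.0, 1.0]] [0.0149952 0.        0.        0.        0.       ] [[0.96, 0.14, -0.242, 0.264], [-0.28, 0.48, -0.831, -0.725], [0.0, 0.866, 0.5, 0.514], [0.0, 0.0, 0.0, 1.0]]
{'clock': 0.1, 'qpos': array([-1.45599226e+00,  2.76546790e-01,  1.50601834e+00,  2.86001338e-06,
        1.36073645e+00, -1.20974230e-01]), 'qd': array([-0.00013316, -0.00069622, -0.00193694, -0.00138276, -0.00024326,
       -0.00077478]), 'effort': array([ 1.15480601e-03, -4.17701232e+01, -2.46405083e+01, -2.63591046e-04,
        5.76964550e-03, -2.75922943e-06]), 'position': array([ 0.13426714, -0.55854242,  0.196213  ]), 'ee_rot': array([-8.54454667e-04,  9.93058791e-01,  1.17615933e-01,  4.03439322e-06]), 'contact_force': array([-0.06272145, -0.30968434,  0.02722262]), 'moment': array([ 0.00845129, -0.01304345,  0.08432873]), 'width': 0.08532699464039287}
```

View pics/top0.png

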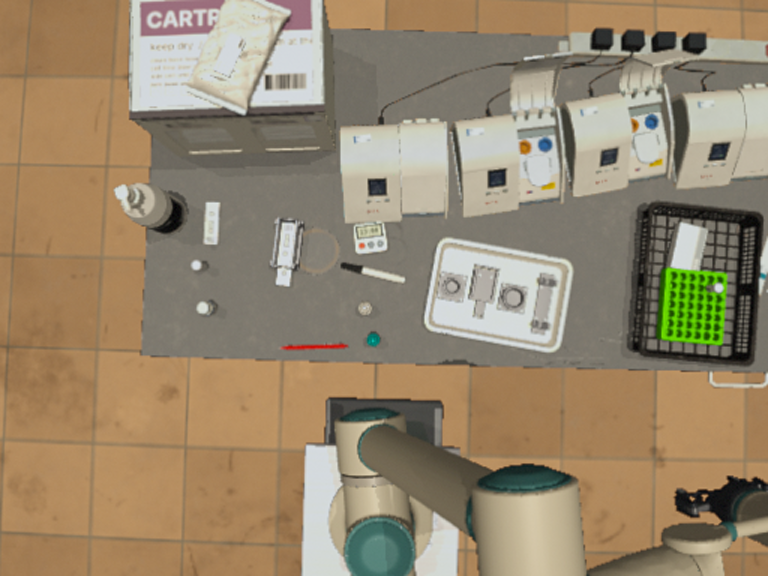

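View pics/side0.png

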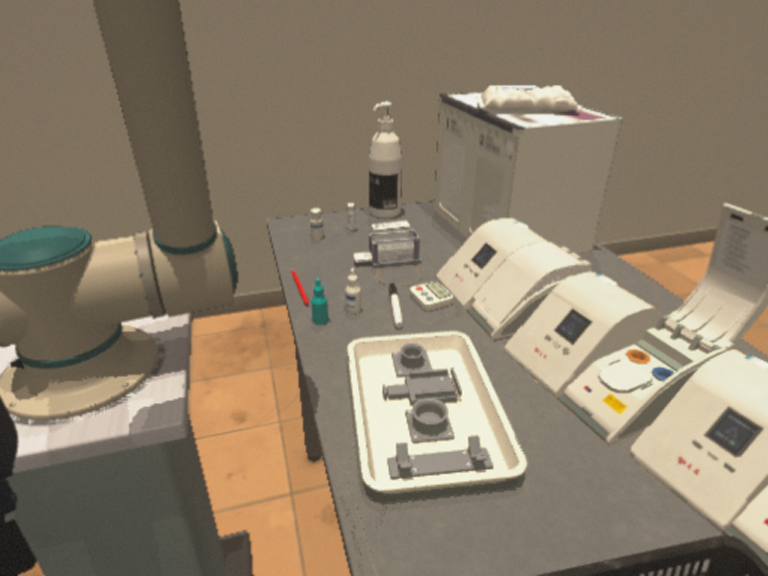

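The top view (1.5x) shows these candidates:
- **Dropper bottle:** white with a nozzle at (365,309). It could be confused with the turquoise look-alike (373,339) or the flat-capped stock bottle (206,308).
- **Tube:** (197,265). The other tube is in the green rack at (718,287).
- **Marker:** (373,272), as against the red pen (315,347).
- **Fresh cassette:** jutting end at (284,280), as against the used one at (211,223).
- **Tray holders:** tube well (452,286), cassette bay (484,290), dropper well (513,298), marker rest (544,302).

Next I'll measure these and check the choice in a close crop.

Run:
```python
from h import *
d=load('top'); s=load('side')
a=cv2.resize(d['frame'][130:240,120:390],(800,326),interpolation=cv2.INTER_CUBIC)
b=cv2.resize(s['frame'][120:225,190:400],(540,270),interpolation=cv2.INTER_CUBIC)
im=np.zeros((600,800,3),np.uint8); im[:326]=a; im[328:598,:540]=b
cv2.imwrite('pics/crop1.png',im)
Pt=cloud(d);Ps=cloud(s)
np.set_printoptions(precision=4,suppress=True)
# table height
for n,P in(('t',Pt),('s',Ps)):
    m=(P[...,0]>.3)&(P[...,0]<.6)&(abs(P[...,1])<.35)&(abs(P[...,2])<.006)
    print(n,'table z',np.nanmedian(P[...,2][m]))
def comp(P,u,v,r,lo,hi,nm):
    # points in height window, within r of point seen at pixel
    c=P[v,u,:2]; m=(np.hypot(*(np.moveaxis(P[...,:2],-1,0)-c[:,None,None]))<r)&(P[...,2]>lo)&(P[...,2]<hi)
    q=P[m]; 
    if len(q)<4: print(nm,'few',P[v,u]);return
    e=q[:,:2]-q[:,:2].mean(0); w,V=np.linalg.eigh(e.T@e); a=V[:,1]; pr=e@V
    r_=cv2.minAreaRect(q[:,:2].astype(np.float32)*1000)
    print(nm,len(q),'mean',q.mean(0),'zmax',q[:,2].max(),'ang',np.degrees(np.arctan2(a[1],a[0])).round(1),'rect',np.round(r_[0],1),np.round(r_[1],1),round(r_[2],1))
for n,u,v,r,lo,hi in [('dropper',243,206,.03,.02,.1),('turq',249,226,.03,.02,.1),('flat',137,205,.03,.02,.1),('tube',131,177,.03,.02,.1),
 ('marker',249,181,.1,.006,.022),('used',141,148,.06,.004,.02),('jut',189,188,.03,.008,.03),('disp',192,160,.09,.03,.09),
 ('twell',301,191,.03,.024,.04),('dwell',342,199,.03,.024,.04),('bay',323,190,.06,.010,.02),('bayrail',323,190,.06,.02,.03),('mrest',363,201,.08,.009,.04)]:
    comp(Pt,u,v,r,lo,hi,n)
```

```text
t table z -0.00022118491525269235
s table z 0.0008108081188334948
dropper 63 mean [0.4306 0.0436 0.0577] zmax 0.09047157855703292 ang 61.9 rect [432.2  44.1] [24.4 24.1] 1.5
turq 64 mean [0.368  0.026  0.0575] zmax 0.08907496356274391 ang -140.3 rect [366.6  27.3] [24.1 24.1] 1.0
flat 80 mean [0.4221 0.3615 0.0549] zmax 0.07230271150880929 ang 176.0 rect [423.1 363.5] [24.5 20.7] 2.1
tube 46 mean [0.5064 0.3792 0.0585] zmax 0.07132330446372981 ang 116.2 rect [506.5 380.7] [16.8 18.5] 47.6
marker 636 mean [0.5463 0.0366 0.0146] zmax 0.021766226280766743 ang -167.5 rect [500.3  27.7] [186.1 182.5] 53.4
used 271 mean [0.599  0.3722 0.0076] zmax 0.016230230834900272 ang -176.5 rect [601.  366.9] [109.3 113.7] 29.9
jut 114 mean [0.4909 0.214  0.017 ] zmax 0.02971640931532904 ang 173.3 rect [491.3 214.5] [30.2 36.7] 84.2
disp 451 mean [0.5575 0.2088 0.0427] zmax 0.0645626958052532 ang 175.6 rect [557.2 208.3] [50.2 99.6] 85.6
twell 58 mean [ 0.4817 -0.1327  0.029 ] zmax 0.03614629825773674 ang 96.1 rect [ 481.4 -132.1] [33.6 33.8] 2.8
dwell 81 mean [ 0.4612 -0.2602  0.0288] zmax 0.036632262064219434 ang 131.5 rect [ 460.5 -259.5] [45.4 46.2] 47.4
bay 367 mean [ 0.4784 -0.1978  0.014 ] zmax 0.01992577319765454 ang 176.8 rect [ 478.3 -200.2] [ 93.  108.7] 32.5
bayrail 103 mean [ 0.4881 -0.2035  0.0244] zmax 0.029900622240331076 ang 73.5 rect [ 490.3 -202.8] [112.8  74.2] 67.8
mrest 564 mean [ 0.4551 -0.3231  0.0189] zmax 0.036632262064219434 ang 109.4 rect [ 464.7 -325.3] [143.7 143.1] 53.8
```

View pics/crop1.png

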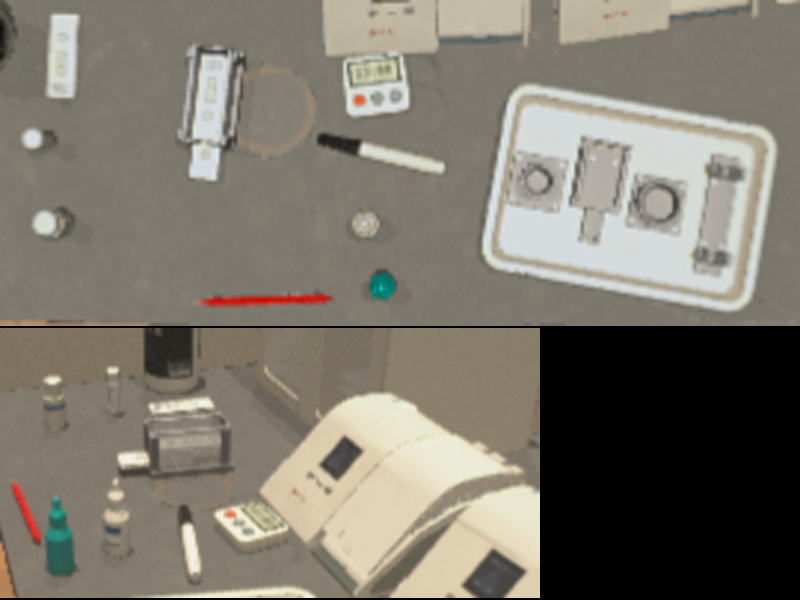

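The crop confirms the choice. The dropper has a nozzle and is not turquoise. The stock bottle has a flat cap. The tube stands alone at crop (33,139), and the marker runs from (320,138) to (443,168). Now one refinement measurement, then I move.

```bash
cat >> h.py <<'E'
np.set_printoptions(precision=4,suppress=True)
from scipy.spatial.transform import Rotation as R
def go(*targets):
    "row from the present pose to world x,y,z(m),yaw(deg) of tool x, tool pointing down"
    s=manip.get_state(); q=s['ee_rot']; R0=R.from_quat([q[1],q[2],q[3],q[0]]); p=s['position']
    for x,y,z,yaw in targets:
        R1=R.from_euler('z',yaw,degrees=True)*R.from_euler('x',180,degrees=True)
        d=R0.inv().apply(np.array([x,y,z])-p); r=(R0.inv()*R1).as_rotvec(degrees=True)
        print(np.round(d,4).tolist(),np.round(r,1).tolist())
def st():
    s=manip.get_state(); print('t',round(s['clock'],2),s['position'],'w',round(s['width'],4),'F',s['contact_force'],'q',s['qpos'])
E
python3 - <<'E'
from h import *
from scipy.optimize import least_squares
C={n:cloud(load(n)) for n in('top','side')}
def sel(P,x0,x1,y0,y1,z0,z1):
    return P[(P[...,0]>x0)&(P[...,0]<x1)&(P[...,1]>y0)&(P[...,1]<y1)&(P[...,2]>z0)&(P[...,2]<z1)]
def rect(nm,*b):
    for n,P in C.items():
        q=sel(P,*b)
        if len(q)<5: print(nm,n,len(q));continue
        e=q[:,:2]-q[:,:2].mean(0); V=np.linalg.svd(e,full_matrices=False)[2][0]
        r=cv2.minAreaRect(q[:,:2].astype(np.float32)*1000)
        print(nm,n,len(q),'mean',q.mean(0),'pca',np.degrees(np.arctan2(V[1],V[0])).round(1),'rect',np.round(r[0],1),np.round(r[1],1),round(r[2],1))
rect('marker',.46,.53,-.07,.10,.009,.03)
rect('markertip',.40,.55,-.07,.10,.009,.03)
rect('jut',.46,.507,.18,.25,.011,.025)
rect('dropN',.40,.46,.02,.07,.062,.1)
rect('dropB',.40,.46,.02,.07,.03,.055)
rect('tubeB',.48,.53,.35,.41,.02,.048)
rect('tubeC',.48,.53,.35,.41,.055,.08)
rect('tray',.3,.63,-.40,-.05,.022,.04)
rect('crad',.38,.52,-.36,-.29,.021,.034)
rect('floor',.42,.52,-.17,-.10,.001,.0045)
rect('soap',.52,.75,.38,.55,.05,.4)
def circ(nm,c,rad,ztop,b):
    for n,P in C.items():
        q=sel(P,c[0]-.03,c[0]+.03,c[1]-.03,c[1]+.03,*b)
        f=least_squares(lambda v:np.hypot(q[:,0]-v[0],q[:,1]-v[1])-rad,c,loss='soft_l1',f_scale=.002)
        print(nm,n,len(q),f.x,np.std(f.fun))
circ('twell',(.4815,-.1325),.0155,.03,(.024,.036))
circ('dwell',(.461,-.260),.021,.03,(.024,.036))
# pixel check: marker rest/bay by ray-plane with grey mask
d=load('top'); W=d['world_from_camera']
def ray(u,v,z):
    p=cv2.undistortPoints(np.array([[[u,v]]],float),d['intrinsics'],d['D'])[0,0]
    r=W[:3,:3]@np.array([p[0],-p[1],-1]); o=W[:3,3]; return o+r*(z-o[2])/r[2]
k=2.963
for nm,u,v,z in [('mark cap end',318,138,.008),('mark tail',444,168,.008),('crad hi',726,167,.028),('crad lo',714,257,.028),('bay tip',591,240,.016),('bay end',605,138,.025),('twell',539,181,.030),('dwell',658,202,.030),('nozzle',366,222,.084),('jut L',191,177,.018),('jut R',216,180,.018)]:
    print(nm,ray(120+u/k,130+v/k,z))
E
```

```text
marker top 182 mean [0.5055 0.0327 0.0137] pca 77.9 rect [505.4  32. ] [133.8  14.4] 77.5
marker side 143 mean [0.5055 0.0202 0.0141] pca -102.4 rect [507.7  27.4] [134.3  14.7] 77.1
markertip top 210 mean [0.5094 0.0348 0.0141] pca 71.3 rect [497.7  27.7] [128.4 106.2] 28.3
markertip side 234 mean [0.4873 0.0262 0.0159] pca -169.4 rect [495.3  39.1] [113.9 114.4] 44.7
jut top 105 mean [0.4901 0.213  0.0169] pca 145.0 rect [489.7 207.7] [31.3 43.6] 2.2
jut side 62 mean [0.491  0.2072 0.017 ] pca -33.6 rect [492.  209.4] [29.  31.2] 75.4
dropN top 26 mean [0.4311 0.0445 0.073 ] pca -62.8 rect [431.6  44.9] [14.7 14.7] 46.3
dropN side 43 mean [0.4327 0.0385 0.0714] pca -169.7 rect [432.2  39.2] [12.6 15. ] 57.4
dropB top 34 mean [0.431  0.0434 0.047 ] pca -100.5 rect [430.7  44.2] [23.7 23.6] 48.2
dropB side 93 mean [0.4318 0.0344 0.0429] pca -11.6 rect [432.2  36.1] [16.6 26.8] 79.1
tubeB top 8 mean [0.5045 0.3766 0.0318] pca 156.8 rect [504.4 375.7] [ 3.4 12.8] 65.6
tubeB side 29 mean [0.5081 0.3748 0.0338] pca -2.0 rect [509.4 377.4] [13.5 11.9] 63.0
tubeC top 35 mean [0.5072 0.3801
[... 765 characters left out ...]
t [666.2 438.8] [ 69.2 193. ] 73.8
soap side 1578 mean [0.6508 0.43   0.1572] pca 172.3 rect [664.  428.1] [ 72.2 183.6] 81.9
twell top 57 [ 0.4806 -0.132 ] 0.0016569003841801105
twell side 105 [ 0.4825 -0.1351] 0.0027419256692359575
dwell top 80 [ 0.4613 -0.2586] 0.0018632598122564998
dwell side 201 [ 0.4626 -0.2613] 0.001731641451117823
mark cap end [0.5195 0.0965 0.008 ]
mark tail [ 0.4917 -0.036   0.008 ]
crad hi [ 0.4995 -0.3268  0.028 ]
crad lo [ 0.4064 -0.3158  0.028 ]
bay tip [ 0.4207 -0.1901  0.016 ]
bay end [ 0.5263 -0.2013  0.025 ]
twell [ 0.4797 -0.1335  0.03  ]
dwell [ 0.4614 -0.2565  0.03  ]
nozzle [0.4316 0.0414 0.084 ]
jut L [0.4745 0.2264 0.018 ]
jut R [0.4721 0.2003 0.018 ]
```

Run:
```python
from h import *
go((.4315,.043,.16,-9),(.4315,.043,.027,-9))
```

```text
[0.4295, -0.5154, 0.0372] [-0.1, 0.0, 22.5]
[0.4295, -0.5152, 0.1702] [-0.1, 0.0, 22.5]
```

```bash
python3 -m crank '[[0.06,-0.074,0.005,0,0,3],[0.12,-0.147,0.01,0,0,6],[0.18,-0.221,0.015,0,0,9],[0.24,-0.294,0.02,0,0,12],[0.30,-0.368,0.025,0,0,15],[0.36,-0.44,0.03,0,0,18],[0.42,-0.51,0.035,0,0,22.5],[0.4295,-0.5154,0.037,0,0,22.5],[0.4295,-0.5154,0.037,0,0,22.5],[0.4295,-0.5154,0.037,0,0,22.5],[0.4295,-0.5154,0.037,0,0,22.5],[0.4295,-0.5154,0.037,0,0,22.5],[0.4295,-0.5154,0.037,0,0,22.5],[0.4295,-0.5154,0.037,0,0,22.5]]' 0.75
python3 - <<'E'
from h import *
st(); go((.4315,.043,.16,-9),(.4315,.043,.027,-9))
for n in('top','side'):
    d=grab(n)
a=cv2.resize(load('side')['frame'][100:300,150:400],(750,600),interpolation=cv2.INTER_CUBIC)
cv2.imwrite('pics/s2.png',a)
E
```

```text
clock: 1.85
position: [0.4309, 0.0419, 0.1601]
ee_rot: [-0.001, 0.997, -0.079, -0.0]
contact_force: [-0.1, 0.1, 0.2]
width: 0.0641
t 1.85 [0.4309 0.0419 0.1601] w 0.0641 F [-0.1263  0.1107  0.2252] q [-0.0652  0.0873  1.8445  0.0013  1.2107  1.6638]
[0.0005, -0.0012, 0.0001] [-0.1, 0.1, -0.1]
[0.0006, -0.001, 0.1331] [-0.1, 0.1, -0.1]
```

View pics/s2.png

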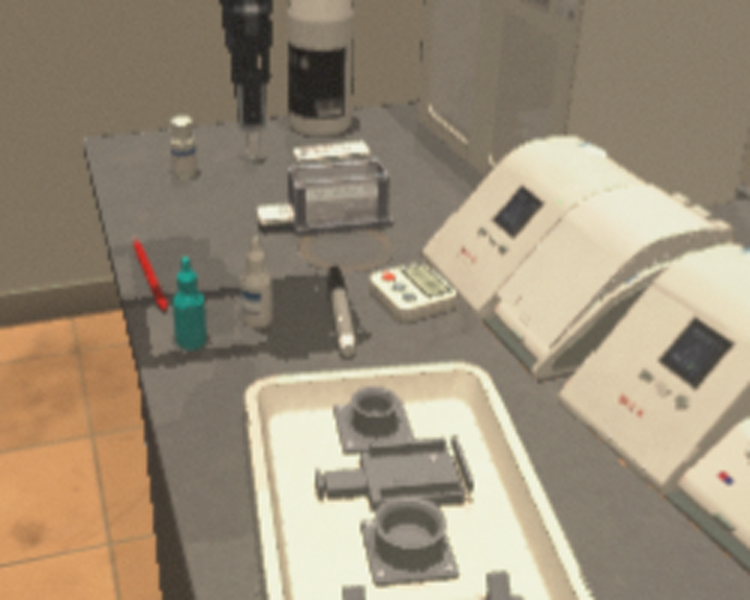

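The gripper (tip at about (250,120)) hangs above the dropper (255,290). Descend and grip.

```bash
python3 -m crank '[[0.0005,-0.001,0.03,0,0,0],[0.0005,-0.001,0.06,0,0,0],[0.0005,-0.001,0.09,0,0,0],[0.0005,-0.001,0.115,0,0,0],[0.0005,-0.001,0.133,0,0,0],[0.0005,-0.001,0.133,0,0,0],[0.0005,-0.001,0.133,0,0,0]]' 0.75 && python3 -m crank '[[0,0,0,0,0,0],[0,0,0,0,0,0],[0,0,0,0,0,0],[0,0,0,0,0,0],[0,0,0,0,0,0],[0,0,0,0,0,0]]' 0.15 30 && python3 -m crank '[[0,0,-0.03,0,0,0],[0,0,-0.06,0,0,0],[0,0,-0.10,0,0,0],[0,0,-0.13,0,0,0],[0,0,-0.13,0,0,0]]'
python3 - <<'E'
from h import *
st(); go((.4615,-.2595,.15,-9))
E
```

```text
clock: 2.82
position: [0.4323, 0.0424, 0.0279]
ee_rot: [-0.001, 0.997, -0.08, 0.0]
contact_force: [1.4, -0.5, 0.6]
width: 0.064
clock: 3.58
position: [0.4329, 0.0424, 0.0284]
ee_rot: [-0.001, 0.997, -0.08, 0.001]
contact_force: [0.7, -0.3, 5.4]
width: 0.0168
clock: 4.2
position: [0.4342, 0.0422, 0.1602]
ee_rot: [-0.001, 0.997, -0.08, 0.003]
contact_force: [-0.1, 0.0, -1.0]
width: 0.0161
t 4.2 [0.4342 0.0422 0.1602] w 0.0161 F [-0.0583  0.0461 -0.9541] q [-0.0641  0.0876  1.8438  0.0015  1.2033  1.666 ]
[0.0749, 0.2936, 0.0101] [-0.1, -0.4, -0.2]
```

Run:
```python
from h import *
for n in('top','side'): grab(n)
a=cv2.resize(load('side')['frame'][90:240,170:320],(600,600),interpolation=cv2.INTER_CUBIC)
cv2.imwrite('pics/s3.png',a)
```

```text
(no output)
```

View pics/s3.png

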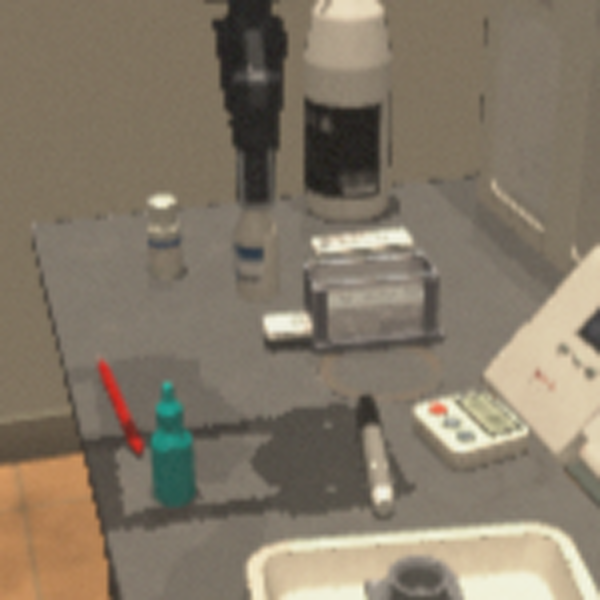

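The bottle is lifted and hangs by its nozzle: finger tip at (255,205), foot at (258,298). I'll measure how low it hangs.

Run:
```python
from h import *
P=cloud(load('side')); f=load('side')['frame']
for v in range(130,172,2):
    print(v, [ (P[v,u]*1000).round().tolist() if u in(232,234) else None for u in (232,234)], f[v,233])
st()
```

```text
130 [[426.0, 20.0, 227.0], [431.0, 21.0, 227.0]] [41 47 44]
132 [[426.0, 18.0, 223.0], [432.0, 22.0, 221.0]] [40 44 46]
134 [[425.0, 16.0, 219.0], [432.0, 24.0, 216.0]] [42 44 48]
136 [[426.0, 20.0, 213.0], [431.0, 21.0, 212.0]] [39 42 46]
138 [[426.0, 19.0, 208.0], [431.0, 22.0, 206.0]] [38 40 44]
140 [[426.0, 22.0, 202.0], [431.0, 21.0, 202.0]] [52 58 61]
142 [[427.0, 29.0, 194.0], [432.0, 26.0, 195.0]] [ 90 100 107]
144 [[429.0, 39.0, 184.0], [434.0, 36.0, 185.0]] [104 121 132]
146 [[428.0, 33.0, 182.0], [433.0, 32.0, 182.0]] [109 127 137]
148 [[427.0, 31.0, 177.0], [432.0, 30.0, 177.0]] [108 125 137]
150 [[427.0, 30.0, 173.0], [431.0, 27.0, 174.0]] [100 116 127]
152 [[427.0, 31.0, 167.0], [431.0, 28.0, 168.0]] [75 70 65]
154 [[427.0, 31.0, 162.0], [431.0, 26.0, 163.0]] [77 71 65]
156 [[427.0, 30.0, 157.0], [431.0, 27.0, 158.0]] [108 119 130]
158 [[427.0, 31.0, 151.0], [431.0, 28.0, 152.0]] [104 115 124]
160 [[426.0, 32.0, 145.0], [430.0, 26.0, 147.0]] [ 87  98 107]
162 [[426.0, 29.0, 141.0], [431.0, 31.0, 140.0]] [ 98 115 125]
164 [[427.0, 34.0, 133.0], [431.0, 29.0, 135.0]] [ 99 116 125]
166 [[481.0, 288.0, -1.0], [487.0, 286.0, -1.0]] [109 121 130]
168 [[477.0, 273.0, -1.0], [484.0, 271.0, -1.0]] [107 120 127]
170 [[474.0, 257.0, 0.0], [480.0, 255.0, 0.0]] [108 119 128]
t 4.3 [0.4318 0.0424 0.1577] w 0.0163 F [-0.3045 -0.3187 -0.7165] q [-0.0641  0.0899  1.848   0.0015  1.2029  1.666 ]
```

Run:
```python
from h import *
d=load('side'); P=cloud(d)
a=cv2.resize(d['frame'][20:170,170:320],(600,600),interpolation=cv2.INTER_CUBIC)
cv2.imwrite('pics/s4.png',a)
for v in range(20,144,4):
    r=P[v,190:290]; m=(r[:,1]<.12)&(r[:,2]>.1); 
    if m.any(): print(v, 'z',(np.nanmedian(r[m][:,2])*1000).round(),'x',(r[m][:,0].min()*1000).round(),(r[m][:,0].max()*1000).round(),'ymin',(r[m][:,1].min()*1000).round())
```

```text
20 z 456.0 x 399.0 465.0 ymin 5.0
24 z 449.0 x 399.0 465.0 ymin 5.0
28 z 442.0 x 399.0 464.0 ymin 6.0
32 z 435.0 x 399.0 464.0 ymin 5.0
36 z 428.0 x 399.0 463.0 ymin 6.0
40 z 420.0 x 399.0 464.0 ymin 5.0
44 z 413.0 x 399.0 463.0 ymin 6.0
48 z 405.0 x 397.0 465.0 ymin 6.0
52 z 398.0 x 398.0 464.0 ymin 4.0
56 z 390.0 x 397.0 465.0 ymin 4.0
60 z 382.0 x 400.0 462.0 ymin 4.0
64 z 373.0 x 399.0 468.0 ymin 9.0
68 z 366.0 x 396.0 468.0 ymin 3.0
72 z 358.0 x 396.0 467.0 ymin 3.0
76 z 351.0 x 396.0 467.0 ymin 1.0
80 z 343.0 x 396.0 467.0 ymin 2.0
84 z 334.0 x 396.0 467.0 ymin -0.0
88 z 326.0 x 399.0 461.0 ymin 2.0
92 z 318.0 x 418.0 437.0 ymin 3.0
96 z 310.0 x 416.0 453.0 ymin 1.0
100 z 301.0 x 412.0 449.0 ymin -2.0
104 z 292.0 x 411.0 449.0 ymin -8.0
108 z 290.0 x 414.0 446.0 ymin -20.0
112 z 282.0 x 413.0 446.0 ymin -25.0
116 z 272.0 x 413.0 445.0 ymin -20.0
120 z 261.0 x 414.0 436.0 ymin -11.0
124 z 248.0 x 416.0 438.0 ymin -2.0
128 z 232.0 x 421.0 442.0 ymin 17.0
132 z 221.0 x 421.0 442.0 ymin 17.0
136 z 212.0 x 421.0 442.0 ymin 17.0
140 z 201.0 x 421.0 442.0 ymin 19.0
```

View pics/s4.png

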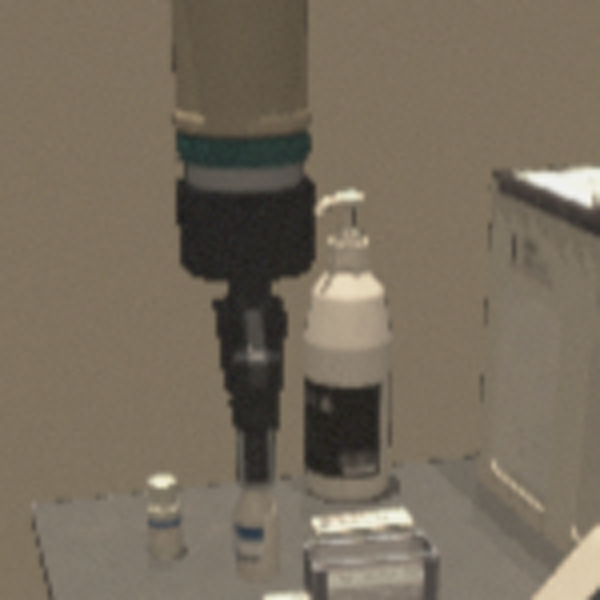

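The gripper body sits consistently with fingertips at z≈0.198, but the reported z is 0.158. So the true tip is about 40 mm above the reported TCP, and the bottle is held by its nozzle with its foot about 28 mm below the reported z. x and y agree. I'll plan with that offset.

Run:
```python
from h import *
go((.4615,-.2595,.10,-9))
```

```text
[0.0773, 0.2934, 0.0573] [-0.1, -0.0, -0.2]
```

```bash
python3 -m crank '[[0.01,0.04,0,0,0,0],[0.022,0.085,0,0,0,0],[0.035,0.135,0.005,0,0,0],[0.049,0.185,0.015,0,0,0],[0.062,0.235,0.03,0,0,0],[0.073,0.275,0.05,0,0,0],[0.0773,0.2934,0.0573,0,0,0],[0.0773,0.2934,0.0573,0,0,0],[0.0773,0.2934,0.0573,0,0,0],[0.0773,0.2934,0.0573,0,0,0]]'
python3 - <<'E'
from h import *
st()
for n in('top','side'): grab(n)
st()
P=cloud(load('side'))
for z0 in np.arange(.055,.2,.01):
    m=(P[...,0]>.40)&(P[...,0]<.52)&(P[...,1]>-.31)&(P[...,1]<-.2)&(abs(P[...,2]-z0)<.005); q=P[m]
    if len(q): print(z0.round(3),len(q),'x',q[:,0].min(),q[:,0].max(),'ymin',np.percentile(q[:,1],5))
a=cv2.resize(load('side')['frame'][100:325,200:420],(587,600),interpolation=cv2.INTER_CUBIC)
cv2.imwrite('pics/s5.png',a)
E
```

```text
clock: 5.55
position: [0.4617, -0.2582, 0.1007]
ee_rot: [-0.001, 0.997, -0.079, 0.001]
contact_force: [0.2, -0.1, -0.2]
width: 0.0164
t 5.55 [ 0.4617 -0.2582  0.1007] w 0.0164 F [ 0.2392 -0.1487 -0.2012] q [-0.643   0.2807  1.7538  0.0023  1.1064  1.0851]
t 5.65 [ 0.4618 -0.2586  0.1007] w 0.016 F [ 0.1027 -0.0241 -0.4857] q [-0.6433  0.2809  1.7535  0.002   1.1062  1.0851]
0.075 33 x 0.4485408519562268 0.47166161355911607 ymin -0.2724574856441478
0.085 56 x 0.4483227330357811 0.47123669294067505 ymin -0.2721535118407018
0.095 65 x 0.44819455354224946 0.4733081493282261 ymin -0.27280368665472593
0.105 63 x 0.44813496709710965 0.4724830930316782 ymin -0.2725495274098763
0.115 77 x 0.44815349320693965 0.4731367527048401 ymin -0.27248361134193094
0.125 61 x 0.4507709575872897 0.47194163492251107 ymin -0.26965010899309616
0.135 20 x 0.4514299808926221 0.47128250467435145 ymin -0.27561195824132867
0.145 64 x 0.44880961676614595 0.47030757813227775 ymin -0.28078164804014916
0.155 69 x 0.44932670481448334 0.4704522405873246 ymin -0.2817265815405607
0.165 68 x 0.4494128655371281 0.4708295165403076 ymin -0.281638345471155
0.175 16 x 0.446512606575025 0.45611102660854197 ymin -0.27827020707629513
0.185 93 x 0.4432980686419717 0.46684706457943415 ymin -0.29977873117026826
0.195 59 x 0.44301175449301317 0.46671302828503847 ymin -0.30698495391267044
```

View pics/s5.png

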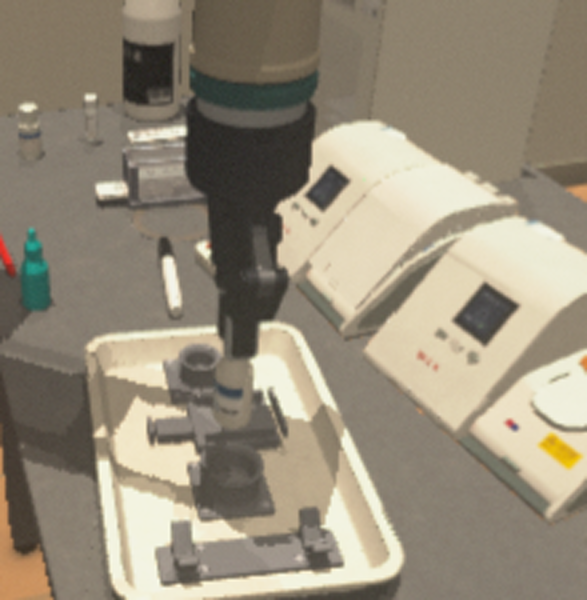

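Bottle upright at (232,390), above the wider well (230,465). The side camera puts it about 2 mm off the well centre in x and y, so I'll correct and lower it.

```bash
python3 -m crank '[[0.0018,0.0015,0.005,0,0,0],[0.0018,0.0015,0.02,0,0,0],[0.0018,0.0015,0.035,0,0,0],[0.0018,0.0015,0.047,0,0,0],[0.0018,0.0015,0.055,0,0,0],[0.0018,0.0015,0.06,0,0,0],[0.0018,0.0015,0.06,0,0,0],[0.0018,0.0015,0.06,0,0,0]]'
```

```text
clock: 6.65
position: [0.4638, -0.2605, 0.0411]
ee_rot: [-0.0, 0.997, -0.079, 0.001]
contact_force: [-0.9, 0.5, -1.1]
width: 0.0162
```

```bash
python3 -m crank '[[0,0,0.002,0,0,0],[0,0,0.003,0,0,0],[0,0,0.003,0,0,0]]'; python3 -m crank '[[0,0,0,0,0,0],[0,0,0,0,0,0],[0,0,0,0,0,0],[0,0,-0.02,0,0,0],[0,0,-0.05,0,0,0],[0,0,-0.09,0,0,0],[0,0,-0.13,0,0,0],[0,0,-0.13,0,0,0]]' 0.6
python3 - <<'E'
from h import *
st(); go((.480,.345,.17,-9),(.507,.379,.10,-9))
E
```

```text
clock: 7.02
position: [0.464, -0.2607, 0.0385]
ee_rot: [-0.0, 0.997, -0.079, 0.002]
contact_force: [-0.7, -0.5, 4.1]
width: 0.0165
clock: 8.02
position: [0.4656, -0.2621, 0.1718]
ee_rot: [0.002, 0.997, -0.079, 0.005]
contact_force: [0.5, -0.5, -0.0]
width: 0.0508
t 8.03 [ 0.4656 -0.2621  0.1718] w 0.0508 F [ 0.4507 -0.4828 -0.0221] q [-0.6444  0.2246  1.6408  0.002   1.266   1.0842]
[-0.0816, -0.6018, -0.0009] [0.2, -0.6, -0.1]
[-0.061, -0.6399, 0.0692] [0.2, -0.6, -0.1]
```

```bash
python3 -m crank '[[-0.008,-0.05,0,0,0,0],[-0.016,-0.11,0,0,0,0],[-0.024,-0.17,0,0,0,0],[-0.032,-0.23,0,0,0,0],[-0.04,-0.29,0,0,0,0],[-0.046,-0.35,0,0,0,0],[-0.051,-0.41,0,0,0,0],[-0.056,-0.47,0,0,0,0],[-0.06,-0.53,0,0,0,0],[-0.061,-0.59,0.01,0,0,0],[-0.061,-0.625,0.03,0,-0.3,0],[-0.061,-0.64,0.06,0,-0.6,0],[-0.061,-0.64,0.069,0,-0.6,0],[-0.061,-0.64,0.069,0,-0.6,0],[-0.061,-0.64,0.069,0,-0.6,0]]' 0.6
python3 - <<'E'
from h import *
st()
for n in('top','side'): grab(n)
go((.507,.379,.04,-9),(.507,.379,-.01,-9))
s=load('side')['frame']; t=load('top')['frame']
im=np.zeros((600,800,3),np.uint8)
im[:,:480]=cv2.resize(s[50:225,180:320],(480,600),interpolation=cv2.INTER_CUBIC)
im[:300,490:790]=cv2.resize(t[160:235,285:360],(300,300),interpolation=cv2.INTER_CUBIC)
im[300:,490:790]=cv2.resize(t[135:235,85:185],(300,300),interpolation=cv2.INTER_CUBIC)
cv2.imwrite('pics/s6.png',im)
P=cloud(load('side'))
for z0 in np.arange(.015,.2,.01):
    m=(P[...,0]>.47)&(P[...,0]<.55)&(P[...,1]>.30)&(P[...,1]<.42)&(abs(P[...,2]-z0)<.005); q=P[m]
    if len(q): print(z0.round(3),len(q),'x',q[:,0].min(),q[:,0].max(),'ymin',np.percentile(q[:,1],5))
E
```

```text
clock: 9.9
position: [0.5076, 0.3785, 0.1014]
ee_rot: [0.001, 0.997, -0.08, 0.0]
contact_force: [0.8, -0.1, 0.0]
width: 0.0515
t 9.9 [0.5076 0.3785 0.1014] w 0.0515 F [ 0.8317 -0.1299  0.0243] q [ 0.5324  0.4256  1.5195 -0.0024  1.1975  2.2634]
[-0.0009, -0.0002, 0.0617] [0.1, -0.1, -0.1]
[-0.0009, -0.0003, 0.1117] [0.1, -0.1, -0.1]
0.015 11 x 0.5023444016866674 0.5168057398767703 ymin 0.37013231311368844
0.025 12 x 0.501674433364637 0.5170451405966632 ymin 0.37276214096192006
0.035 10 x 0.502903984592685 0.5137111562011181 ymin 0.3718387900554019
0.045 10 x 0.5017471718160192 0.5140645425843374 ymin 0.3714880260616053
0.055 16 x 0.5002798844025446 0.5185781636976821 ymin 0.3701760437405194
0.065 16 x 0.5004894272061228 0.5196265975486105 ymin 0.3708202607854225
0.145 17 x 0.49317947670897777 0.5125302533319259 ymin 0.338367196011103
0.155 24 x 0.49307018259276336 0.5129195545676859 ymin 0.3366785883054281
0.165 22 x 0.493604280764228 0.5130921529885717 ymin 0.33590974482583275
0.175 29 x 0.493695485931134 0.5251976091084427 ymin 0.33702181503325784
0.185 18 x 0.4893142251999651 0.5235813673380637 ymin 0.320817415182619
0.195 23 x 0.4889728009174442 0.5102177030718179 ymin 0.3163489482898427
```

View pics/s6.png

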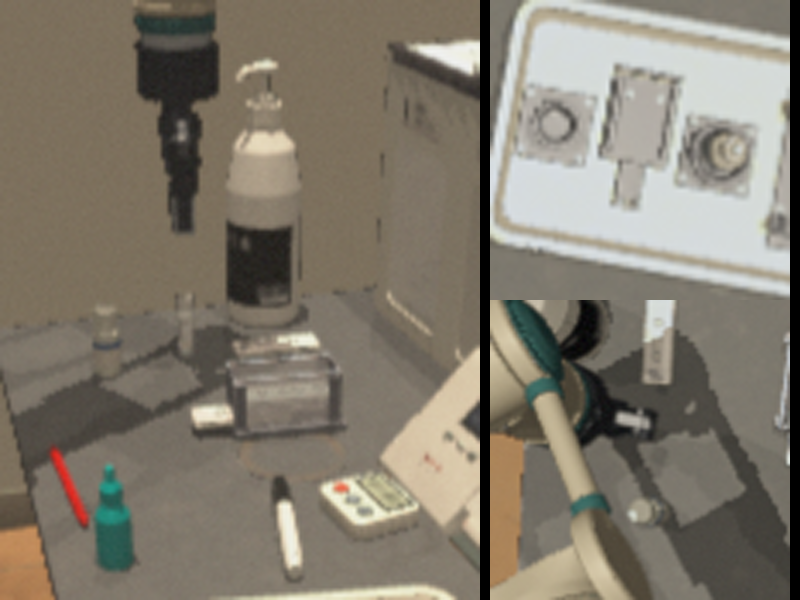

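The dropper stands in the wider well (crop (728,150)). The gripper is centred over the tube, and the 40 mm offset shows again (tip z≈0.14 at reported 0.101). Lower and grip.

```bash
python3 -m crank '[[0,0,0.03,0,0,0],[0,0,0.06,0,0,0],[0,0,0.085,0,0,0],[0,0,0.102,0,0,0],[0,0,0.110,0,0,0],[0,0,0.110,0,0,0],[0,0,0.110,0,0,0]]' 0.6 && python3 -m crank '[[0,0,0,0,0,0],[0,0,0,0,0,0],[0,0,0,0,0,0],[0,0,0,0,0,0],[0,0,0,0,0,0]]' 0 30 && python3 -m crank '[[0,0,-0.03,0,0,0],[0,0,-0.07,0,0,0],[0,0,-0.11,0,0,0],[0,0,-0.14,0,0,0],[0,0,-0.14,0,0,0]]'
python3 - <<'E'
from h import *
st(); go((.481,-.133,.13,-9),(.481,-.133,.07,-9))
E
```

```text
clock: 10.88
position: [0.5086, 0.379, -0.0073]
ee_rot: [0.0, 0.997, -0.08, 0.001]
contact_force: [0.1, -0.3, 1.1]
width: 0.0509
clock: 11.5
position: [0.5092, 0.3794, -0.0066]
ee_rot: [-0.0, 0.997, -0.08, 0.002]
contact_force: [0.8, 0.2, 5.3]
width: 0.0179
clock: 12.12
position: [0.5099, 0.3801, 0.1355]
ee_rot: [-0.001, 0.997, -0.08, 0.004]
contact_force: [-0.1, 0.8, -0.7]
width: 0.0183
t 12.12 [0.5099 0.3801 0.1355] w 0.0183 F [-0.1227  0.8344 -0.6611] q [ 0.5326  0.3994  1.4726 -0.0022  1.2616  2.2634]
[0.0529, 0.5112, 0.0042] [-0.2, -0.4, -0.1]
[0.0524, 0.5114, 0.0642] [-0.2, -0.4, -0.1]
```

```bash
python3 -m crank '[[0.005,0.04,0,0,0,0],[0.01,0.09,0,0,0,0],[0.016,0.145,0,0,0,0],[0.022,0.2,0,0,0,0],[0.028,0.255,0,0,0,0],[0.034,0.31,0,0,0,0],[0.04,0.365,0,0,0,0],[0.045,0.42,0.005,0,0,0],[0.05,0.47,0.02,0,0,0],[0.0525,0.5,0.05,0,-0.4,0],[0.0525,0.5115,0.075,0,-0.4,0],[0.0525,0.5115,0.079,0,-0.4,0],[0.0525,0.5115,0.079,0,-0.4,0],[0.0525,0.5115,0.079,0,-0.4,0]]'
python3 - <<'E'
from h import *
st()
for n in('side',): grab(n)
P=cloud(load('side'))
for z0 in np.arange(.035,.18,.01):
    m=(P[...,0]>.44)&(P[...,0]<.53)&(P[...,1]>-.19)&(P[...,1]<-.1)&(abs(P[...,2]-z0)<.005); q=P[m]
    if len(q): print(z0.round(3),len(q),'x',q[:,0].min(),q[:,0].max(),'ymin',np.percentile(q[:,1],5))
a=cv2.resize(load('side')['frame'][100:325,200:420],(587,600),interpolation=cv2.INTER_CUBIC)
cv2.imwrite('pics/s7.png',a)
E
```

```text
clock: 13.88
position: [0.4818, -0.1325, 0.0558]
ee_rot: [-0.002, 0.997, -0.079, 0.001]
contact_force: [0.4, 0.0, -0.3]
width: 0.0187
t 13.88 [ 0.4818 -0.1325  0.0558] w 0.0187 F [ 0.4005  0.0132 -0.331 ] q [-0.4106  0.2886  1.8765  0.0044  0.9755  1.316 ]
0.035 26 x 0.46580951738892545 0.49941100100015834 ymin -0.15054490692807135
0.065 15 x 0.474635033719623 0.48721438002193496 ymin -0.13981045493347344
0.075 25 x 0.4733216421688554 0.48616679408592783 ymin -0.13978088027511115
0.085 10 x 0.47374678293944483 0.4851962204241791 ymin -0.14459297692946424
0.095 33 x 0.4696157155387501 0.4902820785490979 ymin -0.15500405094447836
0.105 49 x 0.4698418980970751 0.48991240462015306 ymin -0.1569409823349311
0.115 49 x 0.47009229357181304 0.48970718901860816 ymin -0.15746171681383855
0.125 24 x 0.4697198197621631 0.48941139677163203 ymin -0.15660091471214557
0.135 31 x 0.4649147315061919 0.48738528649688073 ymin -0.17570564968764135
0.145 51 x 0.4629977797358644 0.4869995537514522 ymin -0.17847009395483304
0.155 57 x 0.46290368006242866 0.4857163429725996 ymin -0.18541755267775495
0.165 74 x 0.4621881567267803 0.4948716442041544 ymin -0.18843682820406235
0.175 50 x 0.46188755054363206 0.4952864457555375 ymin -0.18403616657533012
```

View pics/s7.png

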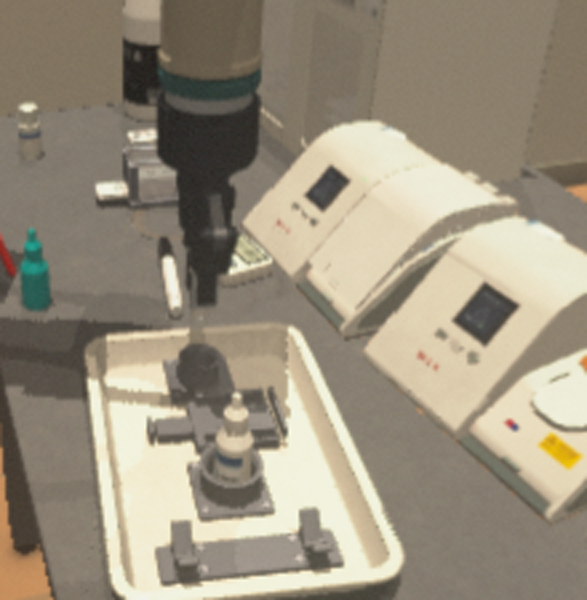

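The dropper stands well in its cup. The tube is upright over the narrow well, about 2 mm off; I'll correct and insert.

```bash
python3 -m crank '[[0.0015,0.0015,0.005,0,0,0],[0.0015,0.0015,0.02,0,0,0],[0.0015,0.0015,0.033,0,0,0],[0.0015,0.0015,0.043,0,0,0],[0.0015,0.0015,0.049,0,0,0],[0.0015,0.0015,0.052,0,0,0],[0.0015,0.0015,0.053,0,0,0],[0.0015,0.0015,0.053,0,0,0]]'
```

```text
clock: 14.92
position: [0.4837, -0.1343, 0.0034]
ee_rot: [-0.001, 0.997, -0.079, 0.002]
contact_force: [-0.3, 0.9, 2.2]
width: 0.0184
```

```bash
python3 -m crank '[[0,0,0,0,0,0],[0,0,0,0,0,0],[0,0,0,0,0,0],[0,0,-0.02,0,0,0],[0,0,-0.05,0,0,0],[0,0,-0.09,0,0,0],[0,0,-0.11,0,0,0],[0,0,-0.11,0,0,0]]' 0.55
python3 - <<'E'
from h import *
st(); go((.506,.0295,.06,77.7))
E
```

```text
clock: 15.92
position: [0.4844, -0.135, 0.1149]
ee_rot: [-0.001, 0.997, -0.079, 0.003]
contact_force: [-0.2, 0.0, -0.1]
width: 0.0466
t 15.93 [ 0.4844 -0.135   0.1149] w 0.0466 F [-0.233   0.0474 -0.119 ] q [-0.4132  0.2273  1.7908  0.0041  1.1173  1.314 ]
[-0.005, -0.1658, 0.0552] [0.2, -0.4, -86.8]
```

```bash
python3 -m crank '[[0,-0.02,0,0,0,-9],[0,-0.04,0,0,0,-18],[-0.001,-0.06,0,0,0,-27],[-0.002,-0.08,0,0,0,-36],[-0.003,-0.1,0.005,0,0,-45],[-0.004,-0.12,0.015,0,0,-54],[-0.005,-0.14,0.025,0,0,-63],[-0.005,-0.155,0.035,0,0,-72],[-0.005,-0.166,0.045,0,0,-80],[-0.005,-0.166,0.055,0,0,-86.8],[-0.005,-0.166,0.055,0,0,-86.8],[-0.005,-0.166,0.055,0,0,-86.8],[-0.005,-0.166,0.055,0,0,-86.8]]' 0.55
python3 - <<'E'
from h import *
st()
for n in('top','side'): grab(n)
go((.506,.0295,.06,77.7),(.506,.0295,-.034,77.7))
s=load('side')['frame']; t=load('top')['frame']
im=np.zeros((600,800,3),np.uint8)
im[:,:480]=cv2.resize(s[105:245,200:312],(480,600),interpolation=cv2.INTER_CUBIC)
im[:300,490:790]=cv2.resize(t[160:235,285:360],(300,300),interpolation=cv2.INTER_CUBIC)
im[300:,490:790]=cv2.resize(t[135:235,205:305],(300,300),interpolation=cv2.INTER_CUBIC)
cv2.imwrite('pics/s8.png',im)
P=cloud(load('side'))
for z0 in np.arange(.09,.16,.005):
    m=(P[...,0]>.45)&(P[...,0]<.57)&(P[...,1]>-.03)&(P[...,1]<.08)&(abs(P[...,2]-z0)<.0025); q=P[m]
    if len(q): print(z0.round(3),len(q),'x',q[:,0].min(),q[:,0].max(),'ymin',np.percentile(q[:,1],5))
m=(P[...,0]>.46)&(P[...,0]<.53)&(P[...,1]>-.07)&(P[...,1]<.10)&(P[...,2]>.009)&(P[...,2]<.025)
print(cv2.minAreaRect((P[m][:,:2]*1000).astype(np.float32)))
E
```

```text
clock: 17.55
position: [0.5063, 0.0295, 0.0603]
ee_rot: [0.002, 0.779, 0.627, 0.003]
contact_force: [0.3, 0.1, 0.4]
width: 0.047
t 17.55 [0.5063 0.0295 0.0603] w 0.047 F [0.335  0.0974 0.3768] q [-0.0801  0.2899  1.8603  0.0017  0.984   0.1342]
[-0.0001, -0.0003, 0.0005] [0.4, -0.1, -0.0]
[-0.0003, -0.001, 0.0945] [0.4, -0.1, -0.0]
0.1 8 x 0.47624947652450844 0.5326716101867989 ymin 0.012538250400413675
0.105 19 x 0.4714277103559448 0.5392152053044847 ymin 0.01205913712730533
0.11 17 x 0.4698111437448278 0.542038653007092 ymin 0.012607936292970922
0.115 22 x 0.46959125936985413 0.541264631657939 ymin 0.01215496792688293
0.12 20 x 0.46960406989498765 0.5409314991746366 ymin 0.010690370860122584
0.125 23 x 0.4690725719892425 0.5413323761337235 ymin 0.011517062697901237
0.13 19 x 0.4688034559237919 0.5415437670167321 ymin 0.012276728672791792
0.135 23 x 0.46856859113157723 0.540318528654367 ymin 0.012678942446398722
0.14 23 x 0.46206837575190585 0.5472336489173171 ymin 0.008428391759055876
0.145 44 x 0.45064806196188545 0.5559731655025357 ymin 0.006853303614935108
0.15 67 x 0.45121784448638413 0.5576264098543197 ymin 0.005278363964688515
0.155 50 x 0.45120788124169575 0.5592559955664346 ymin 0.004941968673973407
0.16 38 x 0.4515718077719917 0.5599627505460694 ymin 0.005249203744239544
((507.6454772949219, 29.000171661376953), (134.14126586914062, 15.063338279724121), 76.9604263305664)
```

View pics/s8.png

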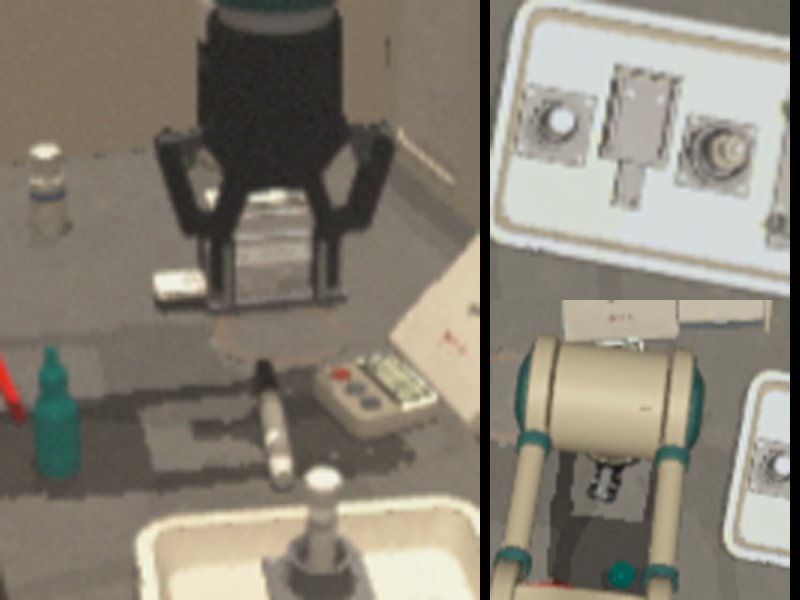

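Tube and dropper both stand in their wells. The gripper straddles the marker, with tip z≈0.0985, so the offset is about 38 mm. Descend, grip, lift.

```bash
python3 -m crank '[[0,0,0.03,0,0,0],[0,0,0.055,0,0,0],[0,0,0.075,0,0,0],[0,0,0.087,0,0,0],[0,0,0.092,0,0,0],[0,0,0.093,0,0,0],[0,0,0.093,0,0,0]]' 0.55 && python3 -m crank '[[0,0,0,0,0,0],[0,0,0,0,0,0],[0,0,0,0,0,0],[0,0,0,0,0,0],[0,0,0,0,0,0]]' 0 30 && python3 -m crank '[[0,0,-0.03,0,0,0],[0,0,-0.06,0,0,0],[0,0,-0.1,0,0,0],[0,0,-0.13,0,0,0],[0,0,-0.15,0,0,0],[0,0,-0.15,0,0,0]]'
python3 - <<'E'
from h import *
st(); go((.4517,-.3227,.117,-9))
E
```

```text
clock: 18.52
position: [0.5076, 0.0296, -0.032]
ee_rot: [0.003, 0.779, 0.627, 0.004]
contact_force: [0.4, -1.2, -1.3]
width: 0.047
clock: 19.15
position: [0.5081, 0.0296, -0.0314]
ee_rot: [0.003, 0.779, 0.627, 0.004]
contact_force: [-0.6, -1.0, 6.0]
width: 0.0142
clock: 19.9
position: [0.5077, 0.0294, 0.1199]
ee_rot: [0.004, 0.779, 0.627, 0.005]
contact_force: [-0.2, 0.3, -0.2]
width: 0.0141
t 19.9 [0.5077 0.0294 0.1199] w 0.0141 F [-0.1652  0.2683 -0.1843] q [-0.0802  0.2267  1.7777  0.0016  1.1236  0.134 ]
[-0.3559, 0.0204, 0.002] [0.5, -0.7, 86.7]
```

```bash
python3 -m crank '[[-0.03,0.002,0,0,0,8],[-0.065,0.004,0,0,0,16],[-0.1,0.006,0,0,0,25],[-0.14,0.008,0,0,0,34],[-0.18,0.01,0,0,0,43],[-0.22,0.012,0,0,0,52],[-0.26,0.015,0,0,0,61],[-0.3,0.018,0,0,0,70],[-0.335,0.02,0,0,0,79],[-0.356,0.0204,0.002,0.5,-0.7,86.7],[-0.356,0.0204,0.002,0.5,-0.7,86.7],[-0.356,0.0204,0.002,0.5,-0.7,86.7],[-0.356,0.0204,0.002,0.5,-0.7,86.7],[-0.356,0.0204,0.002,0.5,-0.7,86.7]]'
python3 - <<'E'
from h import *
st()
for n in('top','side'): grab(n)
P=cloud(load('side'))
def rr(z0,z1,b=(.36,.54,-.40,-.29)):
    m=(P[...,0]>b[0])&(P[...,0]<b[1])&(P[...,1]>b[2])&(P[...,1]<b[3])&(P[...,2]>z0)&(P[...,2]<z1); q=P[m]
    V=np.linalg.svd(q[:,:2]-q[:,:2].mean(0),full_matrices=False)[2][0]
    print(len(q),q.mean(0),'pca',np.degrees(np.arctan(V[1]/V[0])),'rect',cv2.minAreaRect((q[:,:2]*1000).astype(np.float32)), q[q[:,0].argmin()],q[q[:,0].argmax()])
rr(.142,.154); rr(.022,.034); rr(.006,.014)
a=cv2.resize(load('side')['frame'][120:345,220:440],(587,600),interpolation=cv2.INTER_CUBIC)
cv2.imwrite('pics/s9.png',a)
E
```

```text
clock: 21.65
position: [0.4518, -0.3219, 0.1171]
ee_rot: [-0.0, 0.997, -0.078, 0.0]
contact_force: [-0.5, 0.9, 1.1]
width: 0.0145
t 21.65 [ 0.4518 -0.3219  0.1171] w 0.0145 F [-0.4981  0.9469  1.061 ] q [-0.7449  0.3026  1.6747  0.0007  1.1647  0.9814]
54 [ 0.4498 -0.3295  0.1524] pca -9.092336383094372 rect ((449.781494140625, -331.39898681640625), (10.834301948547363, 129.1758270263672), 81.03952026367188) [ 0.3868 -0.316   0.1527] [ 0.5143 -0.337   0.1522]
912 [ 0.4437 -0.3514  0.026 ] pca -12.30698547928525 rect ((448.7577819824219, -337.7444152832031), (65.38961791992188, 189.17446899414062), 80.63516998291016) [ 0.36   -0.3364  0.0273] [ 0.54   -0.3595  0.027 ]
951 [ 0.4557 -0.3266  0.0088] pca -7.421860664437881 rect ((453.9281005859375, -322.7135925292969), (71.76454162597656, 168.55055236816406), 82.04457092285156) [ 0.3691 -0.3219  0.0124] [ 0.5399 -0.2997  0.006 ]
```

View pics/s9.png

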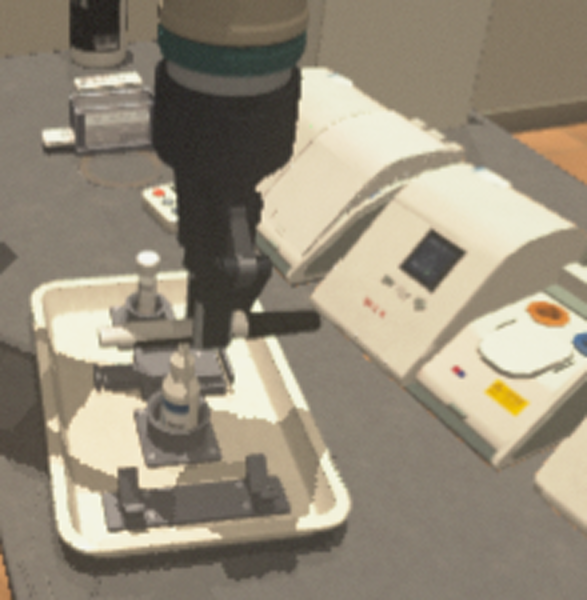

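Run:
```python
from h import *
c=np.array([.4517,-.3227]); a=np.radians(-9); X=np.array([np.cos(a),np.sin(a)]); Y=np.array([-X[1],X[0]])
for n in('side','top'):
    np.load
    P=cloud(load(n)); u=(P[...,:2]-c)@X; v=(P[...,:2]-c)@Y
    for s in(-1,1):
        m=(abs(u-s*.045)<.018)&(abs(v)<.027)&(P[...,2]>.013)&(P[...,2]<.034)
        q=np.c_[u[m],v[m],P[m][:,2]]*1000
        if len(q)>4: print(n,s,len(q),'u',np.percentile(q[:,0],[2,98]),'v',np.percentile(q[:,1],[2,98]),'tips v z>24:',np.percentile(q[q[:,2]>23][:,1],[3,25,50,75,97]) if (q[:,2]>23).any() else None,q[:,2].max())
    m=(abs(u)<.035)&(abs(v)<.022)&(P[...,2]>.006)&(P[...,2]<.012); print('strip v',np.percentile(v[m]*1000,[2,98]) if m.any() else None)
    m=(abs(v)<.012)&(abs(u)<.09)&(P[...,2]>.006)&(P[...,2]<.012); print('strip u',np.percentile(u[m]*1000,[2,98]) if m.any() else None)
    m=(abs(u)<.08)&(abs(v)<.02)&(P[...,2]>.14)&(P[...,2]<.172)&(abs(u)>.02); q=np.c_[u[m],v[m],P[m][:,2]]*1000
    if len(q): print('marker u',q[:,0].min(),q[:,0].max(),'v',np.percentile(q[:,1],[2,50,98]),'z',np.percentile(q[:,2],[2,98]))
```

```text
side -1 146 u [-49.9868 -36.7124] v [-18.7219  16.3106] tips v z>24: [-18.8991 -16.5094  10.0903  12.9948  16.982 ] 29.64067661990488
side 1 138 u [39.7284 52.7785] v [-18.6787  16.6099] tips v z>24: [-18.9514 -16.6768  10.8416  13.1842  16.9115] 29.99231842986061
strip v [-15.1112  13.6655]
strip u [-60.7506  84.1285]
marker u -65.29275402463584 68.36768035567458 v [-8.0313 -4.8399  3.3482] z [151.9448 164.8823]
top -1 36 u [-53.109  -33.6488] v [-7.885  18.4258] tips v z>24: [ 9.3472 12.1225 14.8542 17.1217 18.4559] 29.316925653921857
top 1 51 u [37.8926 59.6342] v [-16.7746  18.1464] tips v z>24: [-17.5043 -14.0755  10.8161  15.3994  18.2327] 28.633813937648522
strip v [-13.7394  18.525 ]
strip u [-56.7782  83.0451]
marker u -67.99585641887145 67.4118253381136 v [-3.6339  3.5903  7.9088] z [151.753  166.0958]
```

The marker lies along the rest, about 1.4 mm off laterally. Correct and lower it.

```bash
python3 -m crank '[[0,0.0014,0.03,0,0,0],[0,0.0014,0.06,0,0,0],[0,0.0014,0.085,0,0,0],[0,0.0014,0.105,0,0,0],[0,0.0014,0.118,0,0,0],[0,0.0014,0.126,0,0,0],[0,0.0014,0.13,0,0,0],[0,0.0014,0.132,0,0,0],[0,0.0014,0.132,0,0,0]]'
```

```text
clock: 22.88
position: [0.4521, -0.323, -0.0142]
ee_rot: [-0.001, 0.997, -0.078, 0.001]
contact_force: [1.2, 3.0, 2.8]
width: 0.0142
```

```bash
python3 -m crank '[[0,0,0,0,0,0],[0,0,0,0,0,0],[0,0,0,0,0,0],[0,0,-0.02,0,0,0],[0,0,-0.05,0,0,0],[0,0,-0.09,0,0,0],[0,0,-0.13,0,0,0],[0,0,-0.14,0,0,0],[0,0,-0.14,0,0,0]]' 0.45
python3 - <<'E'
from h import *
st(); go((.4855,.2125,.12,-5),(.4855,.2125,.06,-5))
E
```

```text
clock: 24.0
position: [0.4519, -0.3233, 0.1259]
ee_rot: [-0.0, 0.997, -0.078, 0.001]
contact_force: [0.3, 0.1, -0.2]
width: 0.0383
t 24.0 [ 0.4519 -0.3233  0.1259] w 0.0383 F [ 0.3121  0.055  -0.1824] q [-0.7473  0.2957  1.6611  0.0016  1.1841  0.9796]
[-0.0504, -0.5344, 0.0063] [-0.0, -0.1, -4.0]
[-0.0505, -0.5344, 0.0663] [-0.0, -0.1, -4.0]
```

```bash
python3 -m crank '[[-0.005,-0.05,0,0,0,0],[-0.01,-0.11,0,0,0,0],[-0.016,-0.17,0,0,0,-1],[-0.022,-0.23,0,0,0,-2],[-0.028,-0.29,0,0,0,-3],[-0.034,-0.35,0,0,0,-4],[-0.04,-0.41,0,0,0,-4],[-0.046,-0.47,0.01,0,0,-4],[-0.05,-0.52,0.03,0,0,-4],[-0.0505,-0.5344,0.055,0,0,-4],[-0.0505,-0.5344,0.066,0,0,-4],[-0.0505,-0.5344,0.066,0,0,-4],[-0.0505,-0.5344,0.066,0,0,-4]]' 0.55
python3 - <<'E'
from h import *
st()
for n in('top','side'): grab(n)
s=load('side')['frame']; t=load('top')['frame']
im=np.zeros((600,800,3),np.uint8)
im[:,:480]=cv2.resize(s[85:225,200:312],(480,600),interpolation=cv2.INTER_CUBIC)
im[:300,490:790]=cv2.resize(t[160:235,305:380],(300,300),interpolation=cv2.INTER_CUBIC)
im[300:,490:790]=cv2.resize(t[135:235,145:245],(300,300),interpolation=cv2.INTER_CUBIC)
cv2.imwrite('pics/s10.png',im)
for n in('side','top'):
    P=cloud(load(n))
    m=(P[...,0]>.465)&(P[...,0]<.503)&(P[...,1]>.18)&(P[...,1]<.24)&(P[...,2]>.0155)&(P[...,2]<.022); q=P[m]*1000
    if len(q)>5: print(n,len(q),cv2.minAreaRect(q[:,:2].astype(np.float32)),np.percentile(q,[2,98],axis=0).tolist())
P=cloud(load('side'))
for z0 in np.arange(.09,.135,.005):
    m=(P[...,0]>.45)&(P[...,0]<.53)&(P[...,1]>.15)&(P[...,1]<.26)&(abs(P[...,2]-z0)<.0025); q=P[m]
    if len(q): print(z0.round(3),len(q),'x',q[:,0].min(),q[:,0].max(),'y',np.percentile(q[:,1],[5,95]))
E
```

```text
clock: 25.62
position: [0.4859, 0.2116, 0.0606]
ee_rot: [-0.0, 0.999, -0.044, 0.001]
contact_force: [0.2, 0.1, 0.0]
width: 0.0468
t 25.62 [0.4859 0.2116 0.0606] w 0.0468 F [0.1793 0.0817 0.0293] q [ 0.2794  0.3226  1.8073 -0.0001  1.0095  1.9386]
side 42 ((489.31243896484375, 210.9010467529297), (29.150596618652344, 24.696609497070312), 89.39537811279297) [[477.08476625904666, 196.68758243028554, 15.752481750655226], [501.53011790475716, 224.92395128393375, 19.77506218972489]]
0.095 1 x 0.48229710021758976 0.48229710021758976 y [0.2389 0.2389]
0.1 12 x 0.4755996598874287 0.49273540959859696 y [0.1801 0.2346]
0.105 12 x 0.47465670815669475 0.4956341362371961 y [0.1748 0.2347]
0.11 19 x 0.47524396440241473 0.49610342855557804 y [0.1732 0.2354]
0.115 16 x 0.4745729076485185 0.49314918411155606 y [0.173  0.2371]
0.12 13 x 0.4746971019128325 0.4947737688815316 y [0.1705 0.2341]
0.125 14 x 0.47568602993339804 0.4925155029717011 y [0.1726 0.2361]
0.13 18 x 0.47492777907555905 0.49731423215039383 y [0.1727 0.2353]
0.135 14 x 0.47333201627103816 0.49761852943615825 y [0.1723 0.2377]
```

View pics/s10.png

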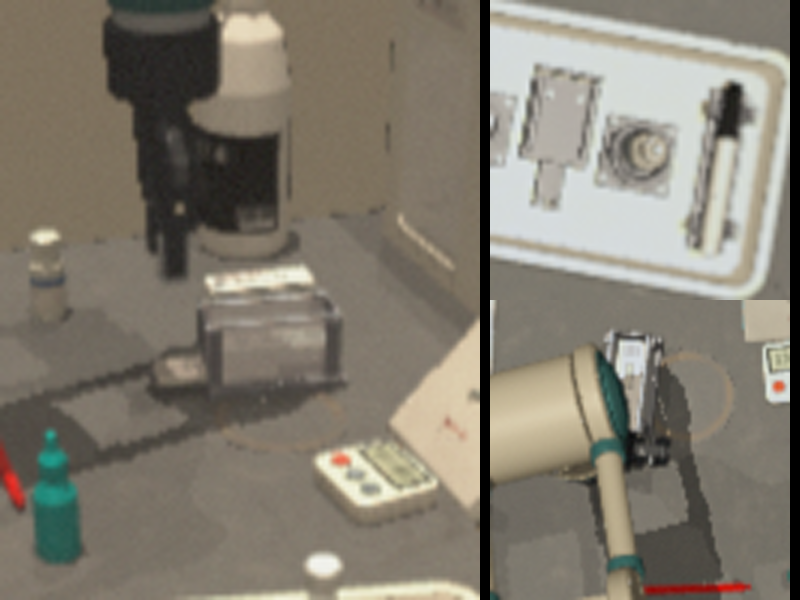

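The marker lies in its cradles (top crop (722,165)). The gripper is centred on the jutting end: cassette y≈0.211, tool y 0.2116. Descend and pinch.

```bash
python3 -m crank '[[0,0,0.03,0,0,0],[0,0,0.055,0,0,0],[0,0,0.075,0,0,0],[0,0,0.088,0,0,0],[0,0,0.093,0,0,0],[0,0,0.094,0,0,0],[0,0,0.094,0,0,0]]' 0.55 && python3 -m crank '[[0,0,0,0,0,0],[0,0,0,0,0,0],[0,0,0,0,0,0],[0,0,0,0,0,0]]' 0 35
python3 - <<'E'
from h import *
st()
E
```

```text
clock: 26.6
position: [0.4872, 0.212, -0.0323]
ee_rot: [-0.001, 0.999, -0.044, 0.002]
contact_force: [0.9, 0.2, -0.4]
width: 0.0471
clock: 27.1
position: [0.4876, 0.2122, -0.0318]
ee_rot: [-0.001, 0.999, -0.044, 0.003]
contact_force: [-1.4, 0.5, 4.8]
width: 0.0288
t 27.1 [ 0.4876  0.2122 -0.0318] w 0.0288 F [-1.3689  0.4937  4.811 ] q [0.2795 0.4405 1.9116 0.0001 0.7838 1.9386]
```

```bash
python3 -m crank '[[-0.008,0,0,0,0,0],[-0.016,0,0,0,0,0],[-0.024,0,0,0,0,0],[-0.032,0,0,0,0,0],[-0.04,0,0,0,0,0],[-0.048,0,0,0,0,0],[-0.056,0,0,0,0,0],[-0.064,0,0,0,0,0],[-0.072,0,0,0,0,0],[-0.078,0,0,0,0,0],[-0.078,0,0,0,0,0],[-0.078,0,0,0,0,0]]'
python3 - <<'E'
from h import *
st()
for n in('side',): grab(n)
s=load('side')['frame']
cv2.imwrite('pics/s11.png',cv2.resize(s[100:220,200:300],(500,600),interpolation=cv2.INTER_CUBIC))
P=cloud(load('side'))
m=(P[...,0]>.38)&(P[...,0]<.503)&(P[...,1]>.19)&(P[...,1]<.245)&(P[...,2]>.0150)&(P[...,2]<.022); q=P[m]*1000
print(len(q),cv2.minAreaRect(q[:,:2].astype(np.float32)),np.percentile(q,[2,98],axis=0).tolist())
go((.4715,-.1965,.1,-9))
E
```

```text
clock: 28.6
position: [0.4103, 0.2192, -0.0321]
ee_rot: [-0.001, 0.999, -0.044, 0.003]
contact_force: [0.3, -0.4, -0.3]
width: 0.0288
t 28.6 [ 0.4103  0.2192 -0.0321] w 0.0288 F [ 0.3006 -0.414  -0.3333] q [ 0.3412  0.3687  2.0577 -0.0005  0.7088  2.0007]
119 ((443.1430969238281, 210.6387939453125), (44.217567443847656, 87.07830047607422), 86.61461639404297) [[400.6616713927691, 191.57054073367513, 15.292422010345192], [485.44546219207314, 229.8020728547804, 20.859886548983205]]
[0.0984, 0.4084, -0.1325] [-0.1, -0.3, 3.9]
```

View pics/s11.png

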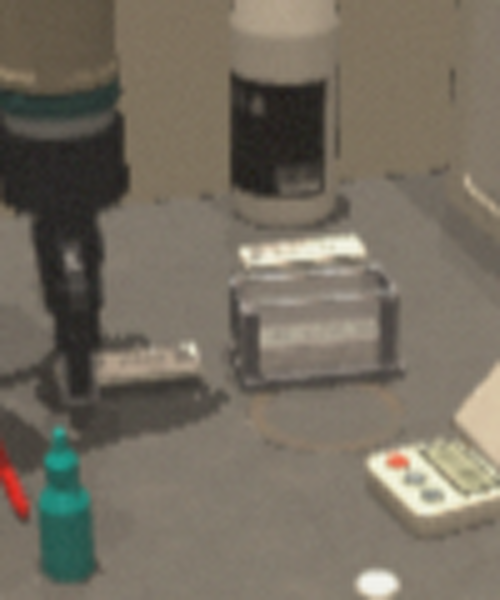

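The cassette is out level and free of the dispenser, and its stack has dropped. Lift it, and refine the bay pose.

```bash
python3 -m crank '[[0,0,-0.02,0,0,0],[0,0,-0.05,0,0,0],[0,0,-0.09,0,0,0],[0,0,-0.13,0,0,0],[0,0,-0.14,0,0,0],[0,0,-0.14,0,0,0]]'
python3 - <<'E'
from h import *
c=np.array([.4715,-.1965]); a=np.radians(-9); X=np.array([np.cos(a),np.sin(a)]); Y=np.array([-X[1],X[0]])
for n in('side','top'):
    P=cloud(load(n)); u=(P[...,:2]-c)@X*1000; v=(P[...,:2]-c)@Y*1000; z=P[...,2]*1000
    pc=lambda a:np.percentile(a,[2,50,98]).round(1) if len(a) else None
    m=(abs(u-18)<22)&(abs(v)<32)&(z>19)&(z<28); print(n,'rails v<0',pc(v[m&(v<0)]),'v>0',pc(v[m&(v>0)]))
    m=(abs(v)<12)&(abs(u)<65)&(z>21)&(z<29)&(u>30); print('end wall u',pc(u[m]))
    m=(abs(v)<7)&(u>-62)&(u<-25)&(z>11)&(z<20); print('tongue u',pc(u[m]),pc(z[m]))
    m=(abs(v)<20)&(u>-45)&(u<-25)&(z>9)&(z<20); print('tongue v',pc(v[m]))
    for lo,hi in((-30,-10),(10,30)):
        m=(u>lo)&(u<hi)&(abs(v)<14)&(z>5)&(z<20); print('bed z',lo,pc(z[m]))
st(); p=c-.033*X; go((p[0],p[1],.10,-9),(p[0],p[1],.04,-9))
E
```

```text
clock: 29.4
position: [0.4097, 0.2189, 0.1079]
ee_rot: [-0.001, 0.999, -0.044, 0.003]
contact_force: [-0.9, -0.1, -0.5]
width: 0.029
side rails v<0 [-26.  -23.1 -20.1] v>0 [16.9 20.4 24.5]
end wall u [51.2 52.7 55.1]
tongue u [-51.2 -38.  -26.1] [12.7 14.4 18.2]
tongue v [-11.4  -3.5   8.7]
bed z -30 [ 5.4 13.8 15.6]
bed z 10 [12.6 14.4 15.8]
top rails v<0 [-22.7 -20.2  -5. ] v>0 [ 2.7 22.2 25.2]
end wall u [49.2 50.3 52.9]
tongue u [-52.2 -38.3 -26.4] [11.1 15.  17.7]
tongue v [-8.   1.3 10.5]
bed z -30 [ 6.6 13.3 18.4]
bed z 10 [ 8.4 14.1 19.1]
t 29.4 [0.4097 0.2189 0.1079] w 0.029 F [-0.894  -0.0781 -0.5397] q [ 0.3411  0.179   1.8767 -0.0004  1.0787  2.0006]
[0.0653, 0.4061, 0.0073] [-0.2, -0.4, 3.9]
[0.0649, 0.4063, 0.0673] [-0.2, -0.4, 3.9]
```

```bash
python3 -m crank '[[0.006,0.04,0,0,0,0],[0.013,0.085,0,0,0,0],[0.021,0.135,0,0,0,0.5],[0.03,0.185,0,0,0,1],[0.038,0.235,0,0,0,2],[0.046,0.285,0,0,0,3],[0.054,0.335,0,0,0,3.9],[0.06,0.375,0,0,0,3.9],[0.065,0.406,0.01,0,-0.4,3.9],[0.065,0.4062,0.025,0,-0.4,3.9],[0.065,0.4062,0.037,0,-0.4,3.9],[0.065,0.4062,0.037,0,-0.4,3.9],[0.065,0.4062,0.037,0,-0.4,3.9]]'
python3 - <<'E'
from h import *
st()
for n in('side','top'): grab(n)
c=np.array([.4715,-.1965]); a=np.radians(-9); X=np.array([np.cos(a),np.sin(a)]); Y=np.array([-X[1],X[0]])
P=cloud(load('side')); u=(P[...,:2]-c)@X*1000; v=(P[...,:2]-c)@Y*1000; z=P[...,2]*1000
m=(abs(u)<60)&(abs(v)<30)&(z>106)&(z<126)&(u>-20)
q=np.c_[u[m],v[m],z[m]]; print(len(q),np.percentile(q,[2,50,98],axis=0))
for lo,hi in((-18,5),(5,20),(20,35),(35,50)):
    k=(q[:,0]>lo)&(q[:,0]<hi); print(lo,hi,k.sum(),np.percentile(q[k],[3,97],axis=0).round(1).tolist())
s=load('side')['frame']
cv2.imwrite('pics/s12.png',cv2.resize(s[120:345,200:420],(587,600),interpolation=cv2.INTER_CUBIC))
E
```

```text
clock: 31.02
position: [0.4388, -0.1909, 0.0702]
ee_rot: [-0.002, 0.997, -0.078, -0.0]
contact_force: [-0.4, -0.7, -0.3]
width: 0.0288
t 31.02 [ 0.4388 -0.1909  0.0702] w 0.0288 F [-0.4298 -0.7301 -0.3415] q [-0.5579  0.245   1.8978  0.0029  1.0007  1.1671]
325 [[-16.5171 -15.1852 113.1803]
 [ 13.7904  -6.8648 119.0848]
 [ 42.5769  13.0823 120.8125]]
-18 5 110 [[-16.2, -15.4, 113.3], [4.2, 10.7, 120.7]]
5 20 79 [[5.9, -14.6, 114.1], [19.0, 13.3, 120.9]]
20 35 83 [[20.0, -14.5, 113.4], [34.4, 11.9, 120.4]]
35 50 49 [[35.5, -14.5, 113.7], [43.8, 13.1, 120.8]]
```

View pics/s12.png

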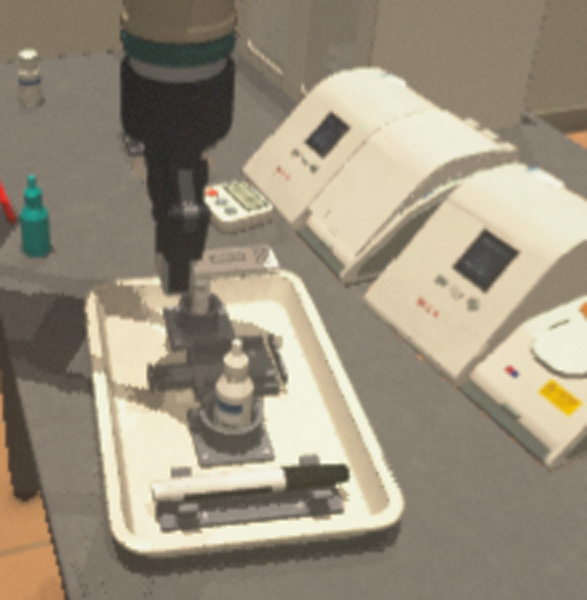

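The marker rests in both cradles, and the cassette is level, aligned and within 1 mm of the bay centre. Lower it.

```bash
python3 -m crank '[[0.001,0.001,0.02,0,0,0],[0.001,0.001,0.04,0,0,0],[0.001,0.001,0.058,0,0,0],[0.001,0.001,0.072,0,0,0],[0.001,0.001,0.083,0,0,0],[0.001,0.001,0.09,0,0,0],[0.001,0.001,0.094,0,0,0],[0.001,0.001,0.097,0,0,0],[0.001,0.001,0.098,0,0,0],[0.001,0.001,0.098,0,0,0]]'
```

```text
clock: 32.38
position: [0.4402, -0.1922, -0.0271]
ee_rot: [-0.001, 0.997, -0.078, 0.0]
contact_force: [0.3, 0.4, -0.6]
width: 0.0287
```

```bash
python3 -m crank '[[0,0,0.0015,0,0,0],[0,0,0.0015,0,0,0],[0,0,0.0015,0,0,0]]'
python3 -m crank '[[0,0,0,0,0,0],[0,0,0,0,0,0],[0,0,0,0,0,0],[0,0,0,0,0,0]]' 0.44
python3 -m crank '[[0,0,-0.015,0,0,0],[0,0,-0.04,0,0,0],[0,0,-0.08,0,0,0],[0,0,-0.13,0,0,0],[0,0,-0.18,0,0,0],[0,-0.06,-0.2,0,0,0],[0,-0.12,-0.2,0,0,0],[0,-0.18,-0.2,0,0,0],[0,-0.24,-0.2,0,0,0],[0,-0.3,-0.2,0,0,0],[0,-0.3,-0.2,0,0,0],[0,-0.3,-0.2,0,0,0]]' 0.44
python3 - <<'E'
from h import *
st()
for n in('side','top'): grab(n)
s=load('side')['frame'];t=load('top')['frame']
im=np.zeros((600,800,3),np.uint8)
im[:,:400]=cv2.resize(s[185:335,225:325],(400,600),interpolation=cv2.INTER_CUBIC)
im[:380,405:800]=cv2.resize(t[155:240,282:384],(395,380)[:2],interpolation=cv2.INTER_CUBIC)
im[385:600,405:800]=cv2.resize(t[120:240,85:305],(395,215),interpolation=cv2.INTER_CUBIC)
cv2.imwrite('pics/s13.png',im)
for n in('side','top'):
  P=cloud(load(n)); a=np.radians(-9); X=np.array([np.cos(a),np.sin(a)]); Y=np.array([-X[1],X[0]])
  c=np.array([.4715,-.1965]);u=(P[...,:2]-c)@X*1000; v=(P[...,:2]-c)@Y*1000; z=P[...,2]*1000
  m=(abs(u)<48)&(abs(v)<11)
  for lo,hi in((-44,-25),(-25,0),(0,25),(25,44)):
    k=m&(u>lo)&(u<hi); print(n,'cassette z',lo,np.nanmedian(z[k]).round(1))
  m=(abs(u)<60)&(abs(v)<15)&(z>19.5)&(z<24); print(' u',np.percentile(u[m],[1,99]),'v',np.percentile(v[m],[1,99]))
  c=np.array([.4517,-.3227]);u=(P[...,:2]-c)@X*1000; v=(P[...,:2]-c)@Y*1000
  m=(abs(u)<75)&(abs(v)<14)&(z>28); print(' marker u',np.percentile(u[m],[1,99]),'v',np.median(v[m]),'ztop ends',np.percentile(z[m&(u<-30)],95),np.percentile(z[m&(u>30)],95))
  for nm,c,zt in(('drop',(.4625,-.260),94),('tube',(.4815,-.1335),76)):
    c=np.array(c); r=np.hypot(P[...,0]-c[0],P[...,1]-c[1])
    for lo,hi in((34,50),(52,62),(64,76),(78,98)):
      k=(r<.025)&(z>lo)&(z<hi); 
      if k.sum()>3: print(' ',nm,lo,hi,P[k].mean(0),z[k].max().round(1))
E
```

```text
clock: 32.75
position: [0.4404, -0.1923, -0.0275]
ee_rot: [-0.001, 0.997, -0.078, 0.001]
contact_force: [-1.0, 1.1, 7.7]
width: 0.0292
clock: 33.25
position: [0.4404, -0.1923, -0.0277]
ee_rot: [-0.001, 0.997, -0.078, 0.001]
contact_force: [-0.1, 0.6, 0.2]
width: 0.0373
clock: 34.75
position: [0.4862, 0.1035, 0.1726]
ee_rot: [-0.0, 0.997, -0.077, 0.0]
contact_force: [0.4, -0.7, 0.8]
width: 0.0373
t 34.75 [0.4862 0.1035 0.1726] w 0.0373 F [ 0.3987 -0.7009  0.7702] q [0.0689 0.1741 1.7056 0.0009 1.2611 1.7941]
side cassette z -44 21.5
side cassette z -25 22.1
side cassette z 0 22.3
side cassette z 25 22.3
 u [-41.6035  52.1369] v [-14.5874  13.437 ]
 marker u [-64.0043  66.7069] v -1.8990206728768562 ztop ends 33.43008787220355 32.72237576305149
  drop 34 50 [ 0.4603 -0.2704  0.0421] 49.4
  drop 52 62 [ 0.4616 -0.2675  0.057 ] 61.9
  drop 64 76 [ 0.462  -0.2667  0.0701] 75.8
  drop 78 98 [ 0.463  -0.2637  0.0845] 95.2
  tube 34 50 [ 0.4824 -0.1385  0.042 ] 49.3
  tube 52 62 [ 0.4817 -0.1385  0.0563] 61.6
  tube 64 76 [ 0.4818 -0.1375  0.0713] 75.9
top cassette z -44 20.1
top cassette z -25 22.1
top cassette z 0 21.3
top cassette z 25 20.5
 u [-43.8588  52.0695] v [-13.2277  14.2179]
 marker u [-65.0201  63.5431] v 1.705704133859648 ztop ends 35.035754313540295 36.60782915297137
  drop 34 50 [ 0.4586 -0.2526  0.0444] 49.2
  drop 52 62 [ 0.4615 -0.2554  0.0569] 61.4
  drop 64 76 [ 0.4626 -0.2554  0.0735] 76.0
  drop 78 98 [ 0.461  -0.2584  0.0845] 93.6
  tube 64 76 [ 0.4819 -0.1301  0.072 ] 75.1
  tube 78 98 [ 0.4774 -0.1298  0.0788] 79.7
```

View pics/s13.png

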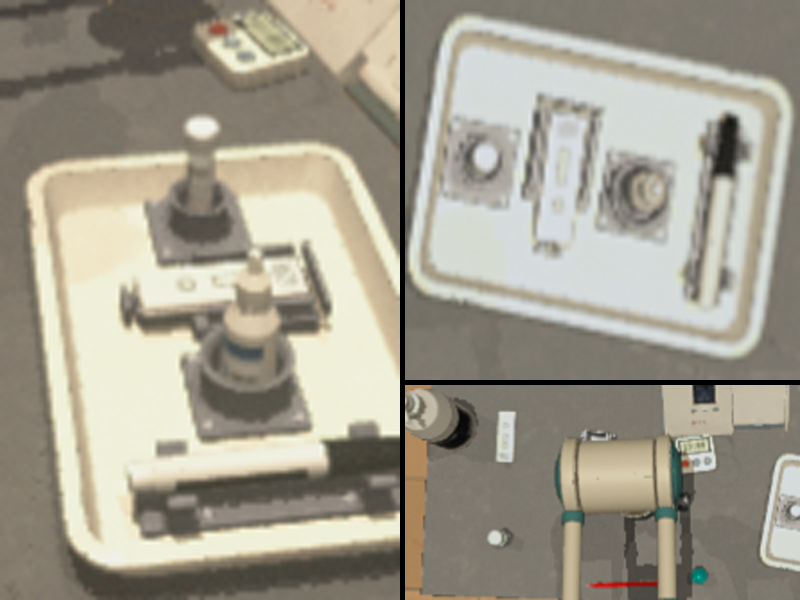

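Everything is seated: cassette top level at 22 mm between the rails, dropper top at 94–95 mm, tube top at 76 mm, marker top at 33 mm at both ends. The used cassette and stock bottle are untouched, and the gripper is clear.

```bash
python3 -c "
from rig import job,manip
print(job.sign_off()); print(manip.get_state()['clock'])"
```

```text
the job is handed in; nothing more can be done
None
the job is handed in; nothing more can be done
```

The tray is made up and the job was handed in at about 35 s on the robot's clock. I placed the dropper bottle, then the tube, then the marker, then the bottom cassette, which I drew straight out of the dispenser.

**Last checks (both cameras):**
- **Dropper bottle:** upright in the wider well, top at 94–95 mm.
- **Sample tube:** upright in the narrower well, top at 76 mm.
- **Marker:** lying in both cradles, top at about 33 mm by the side camera at both ends. The noisier top view read 35–37 mm.
- **Cassette:** flat between the rails, top at about 22 mm. The top view read 20–22 mm.
- **Left alone:** in the last picture the used cassette, stock bottle, turquoise bottle and red pen were where they had been, by eye. The dispenser was hidden by the arm then; the picture taken just after the draw showed it in place.

**What disagreed:**
- **Fingertip height:** the cameras put the fingertips about 39 mm higher than the reported TCP. Because of that, the first grasp took the dropper by its nozzle instead of its body. The bottle still lifted and seated well, and I corrected for the offset in every later move.
- **Camera offset:** the two cameras differed by about 2 mm in y. I corrected each placing against the side camera, mostly less than the full amount it showed.

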